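Close up the sample chest

ROBOT

A 7-joint arm with a two-finger parallel gripper is mounted at the origin on a cart in front of the work surface, level with it; the furniture and walls round the work are solid. World frame = base frame: x ahead of the robot, y to its left, z up, the work surface at z = 0. Lengths are in mm, angles in rad, forces in N, time in s.
With the tool pointing down it reaches from about 350 to 900 mm from the base axis. Payload 19.9 kg.
Tool frame: the origin (TCP) lies between the finger pads; the fingertips stand 19 mm ahead of it and the grasp point (between the pads) is the TCP; z points along the fingers, y is the line along which they close (so a half turn about z gives the same grasp; the last joint's range is limited). The gripper opens to 85 mm and grips with 20 to 120 N. Pads are 22 mm wide; open, the fingers measure 114 mm over their backs; the gripper's body (76 mm by 85 mm) begins 54 mm behind the grasp point. The pads swing forward as they close: fully open they stand 13 mm farther back than shut.
Start: joints at [-1.272, 0.417, -0.01, 1.614, 0.005, 1.111, -0.053], TCP at [208.889, 589.04, 250.26] pointing down, gripper open.
Joint ranges: [-2.81, 2.81], [-0.39, 2.02], [-1.27, 1.25], [0.06, 2.57], [-1.19, 4.33], [0.19, 2], [-2.82, 2.82]. Speed limits (rad/s): [1.89, 1.89, 2.39, 2.39, 3.01, 3.01, 3.01].

INTERFACE

Orientations are given as a rotation vector (axis times angle).
In Python, from rig import bot gives the robot as it stands.
- The arm moves only by the tool drive_tool, never from a script. Its argument "steps" is a list that holds one entry, the list of rows, each a list of 5 numbers: the shift along the tool's x, y, z in cm, then the turn about the tool's z in rad, then the opening in per cent of the stroke, from 0 (shut) to 100 (fully open). A call has 1 to 8 rows; each row shifts and turns the commanded pose from where the row before left it, along the tool's axes as they then stand; what a row does not reach is not made up. A row lasts 1/8 s, in which the tool goes at most 62.5 mm and 10.7 degrees, less where a joint would pass 70% of its speed; a pose out of reach is approached as far as the arm can. A call with a gripper value outside its range is refused whole. The fingers move at their own pace and stop on an object; "force" is the grip in N (left out, the last holds). Time passes only in rows, so rows that do not move let the fingers close. It gives the time, the measured TCP pose, the force, the opening and the grip force at its end, in the units of the state.
- bot.state(): the state, without advancing time (a new reading comes with each control period).
- bot.get_image(name): name is "scene" or "side" or "wrist"; returns the picture (480x640x3 uint8, red, green, blue); there is no depth.
- bot.camera_params(name): a dict with "fx", "fy", "cx", "cy" (pixels), "origin" and "attitude" of the camera in the world; the wrist camera has in their place "T_tool_cam" (4x4, takes a point from camera to tool coordinates, whose origin is the TCP and whose axes are the flange's). Camera axes: x right, y down, z forward; pixel columns grow to the right and rows downward; lengths in mm; the calibration is good to about 2 mm. A picture is of the moment at which its call begins: read the wrist's pose just before it. camera_params takes no time and is no camera call.
- bot.sign_off(): hands the job in; it is judged then, once.
Trained networks look in the newest picture that a camera, given by its name, has taken for a name from the list of things; names that differ only in an ending like _2 or _b are one class to them, and where a whole thing is asked for, a point or a joint stands for the part that bears it (a point fixed in the world has none). Each returns a list of dicts, best first, with "score" (0 to 1); they miss things now and then, are a little off and sometimes report something else, mostly with a low value. They report only what shows in the picture. A call takes as long as a camera call.
- bot.look_for(camera, query): "extent" ([left, top, width, height] as shares, 0 to 1, of the picture: columns of its width, rows of its height, round what is visible of it).
- bot.outline_of(camera, query): "mask" (480x640 bool, what is visible of it) and "extent" ([left, top, width, height] as shares, 0 to 1, of the picture: columns of its width, rows of its height, round what is visible of it).
The state is a dict: "time_s": time; "joint_pos": joint angles; "dq": joint speeds; "effort": joint torques, N m; "ee_pos": TCP position; "tool_rot": TCP orientation; "wrist_force": force on the tool from outside, world axes, zero at the start; "wrist_torque": the same for the moment, N m; "finger_gap": opening from 0.0 (shut) to 1.0 (fully open); "grip_force": force on a finger pad.
Only numpy, scipy, OpenCV 4.12 (cv2) and the standard library are available. Lean on these libraries where they do the work, as an engineer would, in place of code of your own. Each camera call takes 0.05 s, during which the arm holds its last target. There are 200 camera calls.

TASK

Close up the wooden sample chest with your fingertips: first push its two open drawers fully home, then push the sliding cover on its top to the left over the vials until it meets its stop. Push gently, without slamming anything, grasp and lift nothing, and leave the vials and the glassware and crockery round about where they stand.

Things in the scene. Friction and masses are not known exactly. Their poses are not given: they have to be found in the camera images.
- chest: Fixed wooden chest, 140 mm deep (x), 210 wide (y), deck at z = 70 mm. Origin under its centre; x points to its back (drawers at the front, towards the robot), y to its left. At chest y +21 to +99 mm a well with two vials, right of it two drawers. A cover slides on top along y between guide strips 8 mm high at the front and back edges; end stop 14 mm high at the left end.
- drawer_left (a joint): Opening of the left one of the two drawers (the one nearer the well), in m: 0 = fully home, grows as it comes out towards the chest's -x, up to 0.09; starts 0.03 to 0.08. Stays where it is left; about 2 N move it.
- drawer_right (a joint): Opening of the right one of the two drawers, in m: the same as the left one, starts 0.03 to 0.08.
- drawer_left_pull (a point): Middle of the outer face of the left drawer's steel pull, a bar 34 mm wide, 16 mm high and 10 mm proud of the drawer's front plate, at z = 40 mm; moves with the drawer. The front plate is 52 mm wide and spans z = 11 to 61 mm. Push along the chest's +x.
- drawer_right_pull (a point): The same for the right drawer.
- cover (a joint): Position of the sliding cover in m: 0 = closed (over the well, its left end at the chest's end stop), grows as it is slid to the chest's right (-y), up to 0.085; starts 0.05 to 0.08. Stays where it is left; about 2 N move it.
- cover_edge (a point): Middle of the right-hand end face of the cover; moves with it. The cover is a flat wooden slab 126 mm (chest x) by 88 mm (chest y), 18 mm thick, its underside at z = 70.5 mm and its top at z = 88.5 mm, so this point is at z = 79.5 mm. Pushing this face along the chest's +y closes the cover.
- vial_a: Loose glass vial with black cap, 24 mm across, 48 mm high, standing in the well on its floor (z = 9 mm), below the cover's path. Origin under its centre. Stays alone.
- vial_b: A second such vial in the well. Stays alone.
- crucible: Loose white crucible, 44 mm across, 36 mm high, on the bench in front of the chest's left part. Origin under its centre. Stays alone.
- dropper_bottle: Loose amber bottle with black cap, 34 mm across, 78 mm high, on the bench at the left in front of the chest. Origin under its centre. Stays alone.
- beaker_50: Loose small glass beaker, 48 mm across, 58 mm high, on the bench left of the work. Stays alone.
- beaker_100: Loose glass beaker, 58 mm across, 68 mm high, on the bench left of the work. Stays alone.

How it is judged (in metres and radians):
On the way, in this order (a step that is already met when the one before it is completed fails the run):
1. both drawers are fully home while the cover is still open (value of joint each of drawer_left, drawer_right below 0.004 m and value of joint cover above 0.03 m), for 0.2 s.
2. the cover is slid shut (value of joint cover below 0.004 m), for 0.2 s.
At the end, for the whole second after the job is handed in: both drawers and the cover are within 4 mm of fully shut; the vials, crucible, bottle and beakers stand upright within 20 mm of where they stood (value of joint each of drawer_left, drawer_right, cover below 0.004 m and angle between each of vial_a, vial_b, crucible, dropper_bottle, beaker_50, beaker_100's own z axis and vertical below 0.2 rad and distance of each of vial_a, vial_b, crucible, dropper_bottle, beaker_50, beaker_100 from where it was at the start of the episode below 0.02 m); the robot touches nothing.
It fails at once if a vial, the crucible, the bottle or a beaker is lifted, knocked over or moved by more than 20 mm (distance of any of vial_a, vial_b, crucible, dropper_bottle, beaker_50, beaker_100 from where it was at the start of the episode above 0.02 m or angle between any of vial_a, vial_b, crucible, dropper_bottle, beaker_50, beaker_100's own z axis and vertical above 0.5 rad).
It fails at once if a drawer or the cover is slammed (faster than 0.4 m/s) (velocity of joint any of drawer_left, drawer_right, cover below -0.4 m/s).
It also fails if it takes over 54 s, if anything falls off the work surface, if the arm or the gripper's body presses on something with over 40 N, if the wrist force passes 120 N, or if a joint passes its speed limit or range.

## Working session

There is one attempt and no reset: what is moved stays moved. The work goes in short steps, Python scripts to look and compute and a tool call to move; the robot and the scene stay as the last step left them, time stands still between calls to the robot, and variables do not carry over. Pictures are saved under pics/ and viewed, at most 10 in all, crops included, and the job is handed in when it is done.

Besides the shell and the picture viewer there is one more tool, called by a JSON object that holds its "api" and its "payload". drive_tool: Moves the arm, as the interface text tells. Its arguments: {"type":"object","properties":{"steps":{"type":"array"},"force":{"type":"number"}},"required":["steps"]}

```bash
mkdir -p pics; python3 - <<'E'
from rig import bot
import cv2,numpy as np
s=bot.state();print(s['ee_pos'],s['tool_rot'],s['time_s'],s['finger_gap'])
for n in("scene","side"):
    im=bot.get_image(n);cv2.imwrite(f"pics/{n}0.png",im[:,:,::-1]);p=bot.camera_params(n);print(n,p)
    for q in("chest","drawer_left","drawer_left_pull","drawer_right_pull","cover","cover_edge","crucible","dropper_bottle","beaker_50","beaker_100","vial_a"):
        print(q,[(round(d['score'],2),[round(a*b) for a,b in zip(d['extent'],(640,480,640,480))]) for d in bot.look_for(n,q)[:2]])
E
```

```text
[208.77758225 588.7387493  249.63515948] [-5.32622282e-01 -3.09599300e+00  1.99149433e-03] 0.0 0.9966750067936023
scene {'fx': 474.1076820048767, 'fy': 474.1076820048767, 'cx': 323.3406964229176, 'cy': 246.73145364599893, 'origin': array([ 141.22165397, -349.11687294,  725.03374944]), 'attitude': array([-2.2680603 ,  0.92188603, -0.36040279])}
chest [(0.97, [354, 230, 151, 163])]
drawer_left [(0.82, [371, 308, 56, 62]), (0.29, [394, 257, 13, 21])]
drawer_left_pull [(0.78, [371, 310, 52, 59]), (0.66, [290, 284, 18, 38])]
drawer_right_pull [(0.71, [397, 329, 61, 62]), (0.22, [210, 234, 26, 36])]
cover [(0.65, [216, 172, 28, 36]), (0.59, [399, 248, 80, 73])]
cover_edge [(0.63, [393, 250, 84, 75])]
crucible [(0.6, [331, 301, 24, 32])]
dropper_bottle [(0.74, [287, 286, 21, 39])]
beaker_50 [(0.96, [213, 174, 28, 39]), (0.55, [210, 235, 26, 35])]
beaker_100 [(0.96, [213, 174, 28, 39]), (0.55, [210, 235, 26, 35])]
vial_a [(0.65, [395, 258, 11, 19]), (0.62, [383, 280, 12, 11])]
side {'fx': 480.22409974197046, 'fy': 480.22409974197046, 'cx': 321.08103591465874, 'cy': 233.56689256256078, 'origin': array([ 574.03466372, -677.88761971,  595.55411111]), 'attitude': array([-2.17681439, -0.03152511,  0.03483125])}
chest [(0.8, [272, 260, 158, 132])]
drawer_left [(0.87, [273, 313, 54, 31])]
drawer_left_pull []
drawer_right_pull [(0.88, [270, 339, 62, 50])]
cover [(0.89, [329, 287, 92, 49])]
cover_edge [(0.93, [329, 282, 88, 52])]
crucible [(0.66, [278, 280, 26, 28]), (0.64, [374, 280, 8, 9])]
dropper_bottle [(0.76, [263, 244, 18, 41]), (0.51, [373, 280, 9, 5])]
beaker_50 [(0.84, [261, 197, 20, 33]), (0.78, [313, 166, 26, 35])]
beaker_100 [(0.84, [261, 197, 20, 33]), (0.78, [313, 166, 26, 35])]
vial_a [(0.45, [275, 311, 51, 35])]
```

View pics/scene0.png

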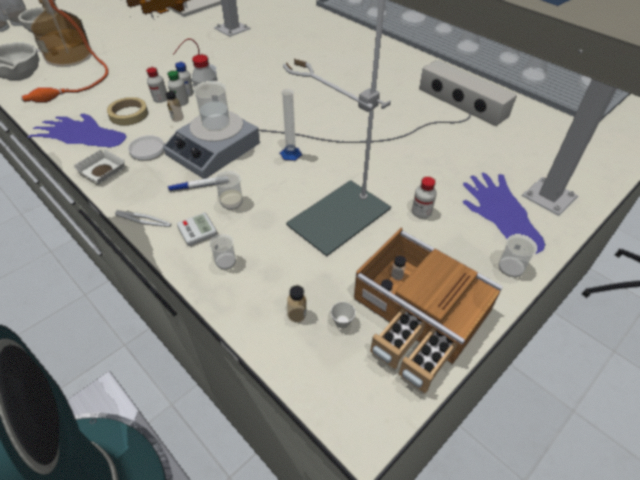

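View pics/side0.png

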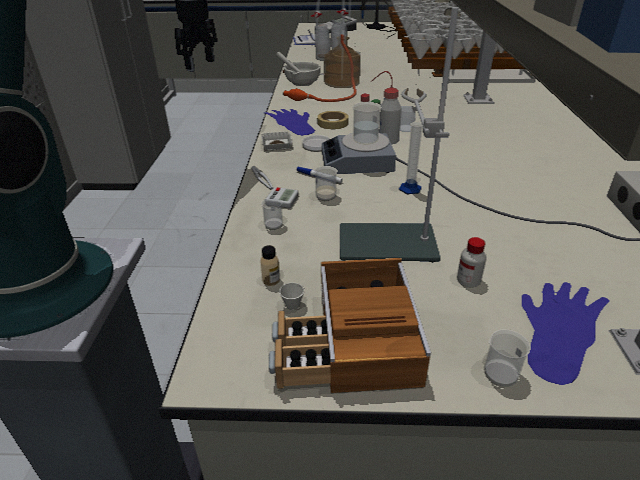

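The scene picture shows the chest at about (425,310) with both drawers open toward lower-left and the cover over the right part. The side picture shows it at (350,325), with the crucible at (291,295) and the bottle at (270,267). I'll enlarge the chest to pick corners.

```bash
python3 - <<'E'
import cv2
a=cv2.imread("pics/scene0.png")[225:400,345:515];b=cv2.imread("pics/side0.png")[250:400,262:437]
a=cv2.resize(a,None,fx=3.4,fy=3.4,interpolation=2);b=cv2.resize(b,None,fx=4,fy=4,interpolation=2)
cv2.imwrite("pics/ca.png",a);cv2.imwrite("pics/cb.png",b)
E
```

```text
(no output)
```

View pics/ca.png

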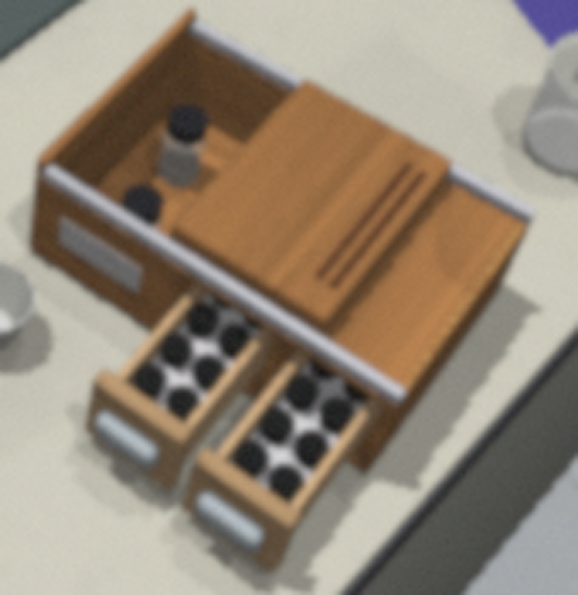

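View pics/cb.png

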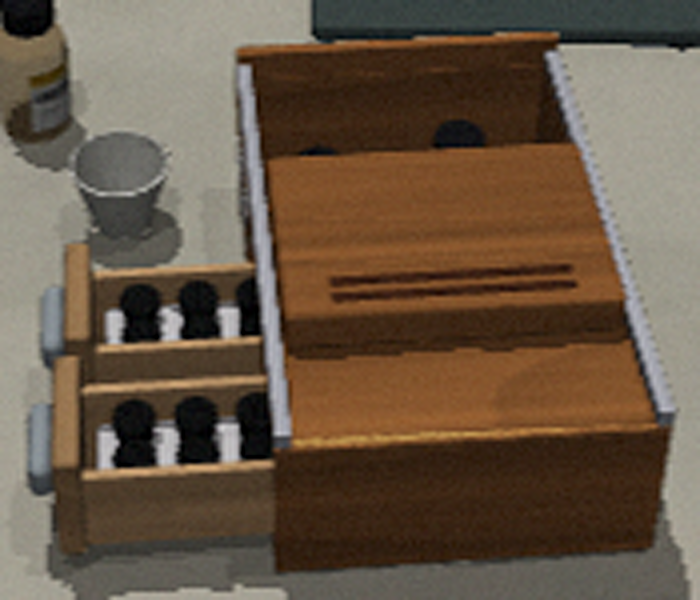

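```bash
cat > h.py <<'E'
from rig import bot
import numpy as np
from scipy.spatial.transform import Rotation as R
from scipy.optimize import least_squares
def proj(n,P):
    p=bot.camera_params(n);c=(np.asarray(P,float)-p['origin'])@R.from_rotvec(p['attitude']).as_matrix()
    return c[:,:2]/c[:,2:]*[p['fx'],p['fy']]+[p['cx'],p['cy']]
def ray(n,px,z):
    p=bot.camera_params(n);d=R.from_rotvec(p['attitude']).apply([(px[0]-p['cx'])/p['fx'],(px[1]-p['cy'])/p['fy'],1])
    return p['origin']+d*(z-p['origin'][2])/d[2]
E
cat > fit.py <<'E'
from h import *
sc=lambda u,v:(u/3.4+345,v/3.4+225)
sd=lambda u,v:(u/4+262,v/4+250)
C={"side":[((-70,-105,0),sd(277,570)),((70,-105,0),sd(657,547)),((70,-105,70),sd(667,425)),((-70,-105,70),sd(275,447)),((-70,105,84),sd(238,47)),((70,105,84),sd(557,33))],
"scene":[((-70,-105,0),sc(362,470)),((70,-105,78),sc(533,212)),((-70,-105,74),sc(400,400)),((70,105,84),sc(192,10)),((-70,105,84),sc(40,160)),((-70,105,0),sc(33,247))]}
def res(q,full=False):
    Rz=R.from_euler('z',q[2]); r=[]
    for n in C: r+=list(proj(n,Rz.apply([a for a,b in C[n]])+[q[0],q[1],0])-np.array([b for a,b in C[n]]))
    return np.array(r) if full else np.ravel(r)
f=least_squares(res,[600,-250,0],loss='soft_l1');print(f.x,f.x[2]*57.3);print(res(f.x,1).round(1).tolist())
Rz=R.from_euler('z',f.x[2]);inv=lambda P:(Rz.inv().apply(P-np.array([f.x[0],f.x[1],0]))).round(1)
for nm,n,px,z in [("pullL","scene",sc(127,437),40),("pullR","scene",sc(230,520),40),("pullL","side",sd(46,325),40),("pullR","side",sd(36,447),40),
 ("plL tl","scene",sc(98,378),61),("plR tl","scene",sc(200,455),61),("plR tr","scene",sc(280,522),61),("plL l","side",sd(67,243),61),("plR l","side",sd(57,357),61),
 ("cov rf","scene",sc(325,318),88.5),("cov rb","scene",sc(450,165),88.5),("cov rf","side",sd(285,335),88.5),("cov rb","side",sd(625,302),88.5),("cov lf","side",sd(268,158),88.5),
 ("vialA cap","scene",sc(187,120),57),("vialB","scene",sc(142,205),57),
 ("crucible","side",(291,308),0),("crucible top","side",(292,287),36),("bottle top","side",(269,249),78),("bottle top","scene",(296,291),78),("beaker","side",(273,230),0)]:
    P=ray(n,px,z);print(nm,n,P.round(),inv(P))
E
python3 fit.py
```

```text
[ 6.24359069e+02 -1.21602526e+02  9.66008168e-02] 5.535226801202015
[[-0.2, 1.7], [-0.9, 1.8], [2.1, 0.4], [0.2, 0.5], [0.0, -0.7], [0.6, -1.0], [0.3, 1.9], [1.1, -1.2], [-0.9, -0.1], [-0.9, -1.7], [-1.4, -1.7], [-2.0, 1.0]]
pullL scene [ 478. -149.   40.] [-148.3  -13.2   40. ]
pullR scene [ 480. -210.   40.] [-152.5  -73.7   40. ]
pullL side [ 473. -148.   40.] [-153.4  -11.5   40. ]
pullR side [ 476. -209.   40.] [-155.8  -72.3   40. ]
plL tl scene [ 481. -125.   61.] [-142.6   10.2   61. ]
plR tl scene [ 485. -184.   61.] [-145.1  -49.    61. ]
plR tr scene [ 484. -230.   61.] [-149.7  -94.3   61. ]
plL l side [ 480. -124.   61.] [-144.1   11.9   61. ]
plR l side [ 483. -184.   61.] [-147.1  -48.3   61. ]
cov rf scene [ 567. -187.   88.] [-63.  -59.6  88.5]
cov rb scene [ 687. -176.   88.] [ 57.3 -60.7  88.5]
cov rf side [ 567. -197.   88.] [-64.  -69.5  88.5]
cov rb side [ 690. -178.   88.] [ 60.  -62.5  88.5]
cov lf side [ 559. -102.   88.] [-63.   25.3  88.5]
vialA cap scene [638. -51.  57.] [20.5 68.9 57. ]
vialB scene [577. -72.  57.] [-42.5  54.4  57. ]
crucible side [490. -53.   0.] [-127.    81.3    0. ]
crucible top side [492. -38.  36.] [-123.3   96.4   36. ]
bottle top side [448.  17.  78.] [-162.4  155.5   78. ]
bottle top scene [444.  18.  78.] [-166.1  156.7   78. ]
beaker side [429. 193.   0.] [-164.4  331.6    0. ]
```

{"api": "drive_tool", "payload": {"steps": [[[0,0,0,-0.146,0],[0,0,0,-0.146,0],[0,0,0,-0.145,0]]]}}

```text
time_s: 1.58
ee_pos: [208.9, 589.0, 250.2]
tool_rot: [-0.159, 3.138, -0.0]
wrist_force: [-0.1, 0.8, -0.6]
finger_gap: 0.376
grip_force: 0.0
```

{"api": "drive_tool", "payload": {"steps": [[[-2.2,-5.7,0,0,0],[-2.2,-5.7,0,0,0],[-2.2,-5.7,0,0,0],[-2.2,-5.7,0,0,0],[-2.2,-5.7,0,0,0],[-2.2,-5.7,0,0,0],[-2.2,-5.7,0,0,0]]]}}

```text
time_s: 2.45
ee_pos: [401.2, 204.8, 250.6]
tool_rot: [-0.151, 3.137, 0.001]
wrist_force: [0.4, -0.1, 0.6]
finger_gap: 0.005
grip_force: 0.0
```

{"api": "drive_tool", "payload": {"steps": [[[0,-5.2,0,0,0],[0,-5.2,0,0,0],[0,-5.2,0,0,0],[0,-5.2,0,0,0],[0,-5.2,0,0,0],[0,-5.2,0,0,0],[0,-5.2,0,0,0]]]}}

```text
time_s: 3.32
ee_pos: [435.5, -157.3, 250.6]
tool_rot: [-0.151, 3.137, -0.0]
wrist_force: [1.2, -0.3, -0.3]
finger_gap: -0.002
grip_force: 0.0
```

{"api": "drive_tool", "payload": {"steps": [[[0,0.4,4,0,0],[0,0,4,0,0],[0,0,4,0,0],[0,0,4,0,0],[0,0,3,0,0],[0,0,1.2,0,0],[0,0,0,0,0]]]}}

```text
time_s: 4.2
ee_pos: [435.0, -151.8, 48.4]
tool_rot: [0.151, -3.137, -0.0]
wrist_force: [0.2, 0.2, 0.7]
finger_gap: -0.001
grip_force: 0.0
```

```bash
python3 - <<'E'
from h import *
import cv2
s=bot.state();print(s['ee_pos'],s['wrist_force'])
im=bot.get_image("side")[190:400,200:440]
cv2.imwrite("pics/s1.png",cv2.resize(im[:,:,::-1],None,fx=2.8,fy=2.8))
E
```

```text
[ 435.04390315 -151.76865836   48.36834366] [0.24672666 0.1795071  0.71137414]
```

View pics/s1.png

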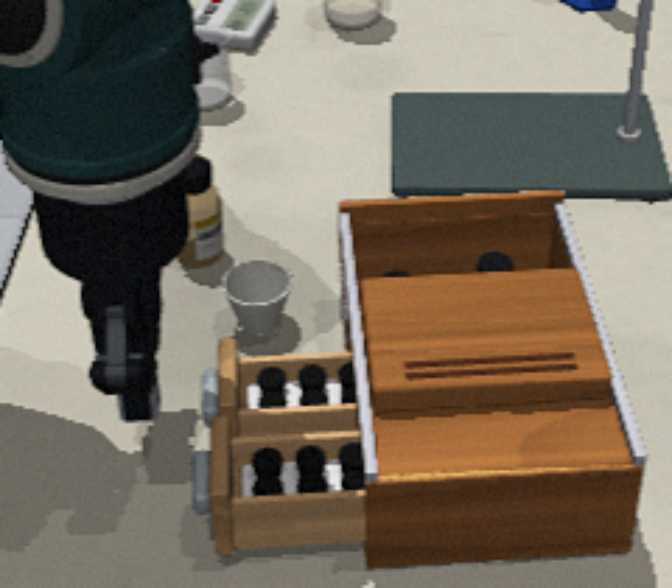

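The tip at (140,415) stands clear in front of the left pull at (210,395), and both pulls show. Time to push.

{"api": "drive_tool", "payload": {"steps": [[[-1,0,0,0,0],[-1,0,0,0,0],[-1,0,0,0,0],[-1,0,0,0,0],[-1,0,0,0,0],[-1,0,0,0,0],[-1,0,0,0,0],[-1,0,0,0,0]]]}}

```text
time_s: 5.25
ee_pos: [515.3, -143.8, 48.2]
tool_rot: [0.151, -3.138, 0.0]
wrist_force: [-3.0, 2.0, 0.8]
finger_gap: -0.001
grip_force: 1.0
```

{"api": "drive_tool", "payload": {"steps": [[[-0.5,0,0,0,0],[-0.5,0,0,0,0]]]}}

```text
time_s: 5.5
ee_pos: [524.8, -143.0, 48.2]
tool_rot: [0.151, -3.138, 0.0]
wrist_force: [-2.8, 1.6, -0.5]
finger_gap: 0.002
grip_force: 0.9
```

{"api": "drive_tool", "payload": {"steps": [[[-0.3,0,0,0,0],[-0.3,0,0,0,0]]]}}

```text
time_s: 5.75
ee_pos: [530.7, -142.5, 48.3]
tool_rot: [0.151, -3.138, 0.0]
wrist_force: [-2.3, 1.5, 0.8]
finger_gap: 0.003
grip_force: 0.8
```

{"api": "drive_tool", "payload": {"steps": [[[-0.2,0,0,0,0],[-0.2,0,0,0,0]]]}}

```text
time_s: 6.0
ee_pos: [532.6, -142.3, 48.0]
tool_rot: [0.15, -3.134, -0.001]
wrist_force: [-22.8, 0.4, 15.5]
finger_gap: -0.002
grip_force: 11.4
```

{"api": "drive_tool", "payload": {"steps": [[[-0.2,0,0,0,0],[-0.1,0,0,0,0]]]}}

```text
time_s: 6.25
ee_pos: [532.8, -142.4, 47.6]
tool_rot: [0.148, -3.129, -0.003]
wrist_force: [-37.9, -0.2, 28.2]
finger_gap: 0.0
grip_force: 19.0
```

The left drawer is home: force rises at a hard stop. I'll back off and go to the right one.

{"api": "drive_tool", "payload": {"steps": [[[1,0,0,0,0],[3,0,0,0,0],[3,0,0,0,0],[3.3,0,0,0,0],[0,-3,0,0,0],[0,-3,0,0,0],[0,0,0,0,0]]]}}

```text
time_s: 7.12
ee_pos: [441.1, -213.6, 48.7]
tool_rot: [-0.146, 3.137, -0.003]
wrist_force: [0.1, 0.2, 0.6]
finger_gap: -0.0
grip_force: 0.0
```

{"api": "drive_tool", "payload": {"steps": [[[-1,0,0,0,0],[-1,0,0,0,0],[-1,0,0,0,0],[-1,0,0,0,0],[-1,0,0,0,0],[-1,0,0,0,0],[-1,0,0,0,0],[-1,0,0,0,0]]]}}

```text
time_s: 8.12
ee_pos: [521.1, -203.6, 48.3]
tool_rot: [0.151, -3.138, 0.0]
wrist_force: [-2.0, 1.2, -0.5]
finger_gap: -0.002
grip_force: 1.0
```

{"api": "drive_tool", "payload": {"steps": [[[-0.6,0,0,0,0],[-0.5,0,0,0,0],[-0.3,0,0,0,0],[-0.2,0,0,0,0]]]}}

```text
time_s: 8.62
ee_pos: [536.4, -202.2, 48.3]
tool_rot: [0.151, -3.138, 0.0]
wrist_force: [-1.4, 0.6, -0.3]
finger_gap: -0.001
grip_force: 0.8
```

{"api": "drive_tool", "payload": {"steps": [[[-0.2,0,0,0,0],[-0.2,0,0,0,0]]]}}

```text
time_s: 8.88
ee_pos: [538.7, -202.0, 48.1]
tool_rot: [0.15, -3.135, -0.001]
wrist_force: [-22.0, 2.0, 16.0]
finger_gap: 0.001
grip_force: 10.6
```

{"api": "drive_tool", "payload": {"steps": [[[-0.2,0,0,0,0],[0,0,0,0,0]]]}}

```text
time_s: 9.12
ee_pos: [538.7, -202.2, 47.8]
tool_rot: [0.148, -3.132, -0.003]
wrist_force: [-26.7, 2.6, 17.1]
finger_gap: 0.003
grip_force: 12.9
```

{"api": "drive_tool", "payload": {"steps": [[[1,0,0,0,0],[1.5,0,0,0,0],[0,0,-4,0,0],[0,0,-4,0,0],[0,0,-4,0,0],[0,-3.2,0,0,0],[0,-3.2,0,0,0]]]}}

```text
time_s: 10.0
ee_pos: [523.7, -268.3, 169.1]
tool_rot: [-0.152, 3.136, -0.0]
wrist_force: [0.1, 0.4, 0.6]
finger_gap: -0.005
grip_force: 0.0
```

{"api": "drive_tool", "payload": {"steps": [[[-4,0,0,0,0],[-4,0,0,0,0],[-3.8,0,0,0,0],[0,0,3,0,0],[0,0,3,0,0],[0,0,0,0,0]]]}}

```text
time_s: 10.75
ee_pos: [639.7, -256.1, 106.5]
tool_rot: [0.15, -3.135, -0.002]
wrist_force: [0.3, -0.6, 0.8]
finger_gap: -0.002
grip_force: 0.0
```

```bash
python3 - <<'E'
from h import *
import cv2
s=bot.state();print(s['ee_pos'],s['wrist_force'])
im=bot.get_image("side")[200:410,230:460]
cv2.imwrite("pics/s2.png",cv2.resize(im[:,:,::-1],None,fx=2.8,fy=2.8))
E
```

```text
[ 639.66339147 -256.11173258  106.45685249] [ 0.29031153 -0.60857253  0.78257791]
```

View pics/s2.png

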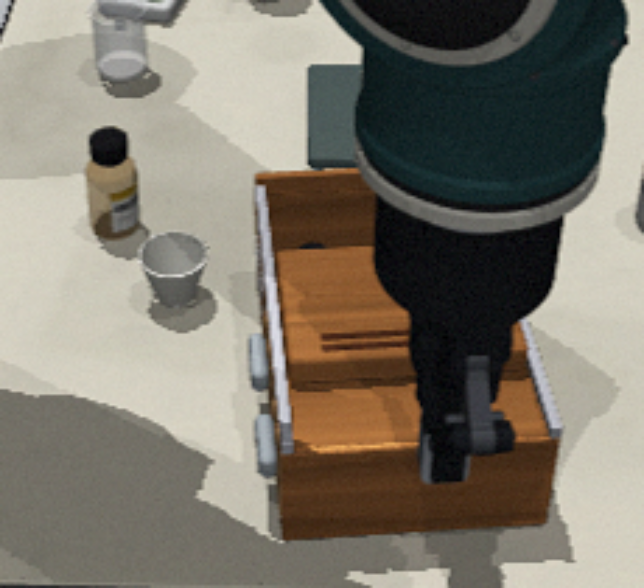

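Both drawers are flush: the pulls at (258,360) and (265,445) sit close to the front. The tip at (445,475) is right of the cover, so I lower it and push left.

{"api": "drive_tool", "payload": {"steps": [[[0,0,0.6,0,0],[0,0,0.6,0,0],[0,1,0,0,0],[0,1,0,0,0],[0,1,0,0,0],[0,1,0,0,0],[0,0.8,0,0,0],[0,0.8,0,0,0]]]}}

```text
time_s: 11.8
ee_pos: [635.7, -200.1, 96.4]
tool_rot: [-0.151, 3.138, -0.0]
wrist_force: [0.7, -0.2, -0.2]
finger_gap: 0.003
grip_force: 0.0
```

{"api": "drive_tool", "payload": {"steps": [[[0,0.8,0,0,0],[0,0.8,0,0,0],[0,0.8,0,0,0],[0,0.8,0,0,0],[0,0.8,0,0,0],[0,0.8,0,0,0]]]}}

```text
time_s: 12.55
ee_pos: [631.0, -152.3, 96.3]
tool_rot: [0.151, -3.138, 0.0]
wrist_force: [-0.7, -1.9, -0.7]
finger_gap: -0.001
grip_force: 0.9
```

{"api": "drive_tool", "payload": {"steps": [[[0,0.6,0,0,0],[0,0.5,0,0,0],[0,0.4,0,0,0],[0,0.3,0,0,0]]]}}

```text
time_s: 13.05
ee_pos: [629.4, -134.7, 96.3]
tool_rot: [-0.151, 3.138, -0.0]
wrist_force: [-1.0, -1.6, -0.5]
finger_gap: -0.002
grip_force: 0.8
```

{"api": "drive_tool", "payload": {"steps": [[[0,0.3,0,0,0],[0,0.3,0,0,0]]]}}

```text
time_s: 13.3
ee_pos: [628.8, -128.9, 96.3]
tool_rot: [-0.151, 3.138, -0.0]
wrist_force: [-1.0, -2.8, -0.7]
finger_gap: 0.001
grip_force: 0.8
```

{"api": "drive_tool", "payload": {"steps": [[[0,0.2,0,0,0],[0,0.2,0,0,0]]]}}

```text
time_s: 13.55
ee_pos: [628.4, -124.9, 96.3]
tool_rot: [-0.151, 3.138, -0.0]
wrist_force: [-1.2, -0.8, 0.1]
finger_gap: 0.001
grip_force: 0.8
```

{"api": "drive_tool", "payload": {"steps": [[[0,0.2,0,0,0],[0,0.2,0,0,0]]]}}

```text
time_s: 13.8
ee_pos: [628.1, -123.3, 96.5]
tool_rot: [-0.148, 3.137, -0.005]
wrist_force: [2.6, -18.2, -3.6]
finger_gap: -0.004
grip_force: 7.5
```

{"api": "drive_tool", "payload": {"steps": [[[0,0.2,0,0,0],[0,0.2,0,0,0]]]}}

```text
time_s: 14.05
ee_pos: [627.8, -122.6, 96.8]
tool_rot: [-0.145, 3.136, -0.011]
wrist_force: [2.8, -31.2, -1.6]
finger_gap: 0.0
grip_force: 14.5
```

The cover has met its stop, so I'll back off, rise and look.

{"api": "drive_tool", "payload": {"steps": [[[0,-1,0,0,0],[0,-2,0,0,0],[0,0,-4,0,0],[0,0,-5,0,0],[0,-5,-4,0,0],[0,-5,0,0,0],[0,0,0,0,0]]]}}

```text
time_s: 14.92
ee_pos: [639.0, -250.5, 225.8]
tool_rot: [-0.143, 3.138, -0.003]
wrist_force: [-0.6, 0.3, -0.2]
finger_gap: -0.002
grip_force: 0.0
```

```bash
python3 - <<'E'
from h import *
import cv2
s=bot.state();print(s['ee_pos'],s['wrist_force'])
im=bot.get_image("scene")[220:400,270:510]
cv2.imwrite("pics/s3.png",cv2.resize(im[:,:,::-1],None,fx=3.2,fy=3.2))
for q in("crucible","dropper_bottle","beaker_50"):print(q,[(round(d['score'],2),[round(a*b) for a,b in zip(d['extent'],(640,480,640,480))]) for d in bot.look_for("scene",q)[:2]])
E
```

```text
[ 638.96257563 -250.5157921   225.78791712] [-0.63127189  0.28816103 -0.15079616]
crucible [(0.71, [332, 298, 23, 29])]
dropper_bottle [(0.71, [290, 284, 20, 37])]
beaker_50 [(0.8, [211, 233, 28, 38]), (0.71, [215, 171, 29, 39])]
```

View pics/s3.png

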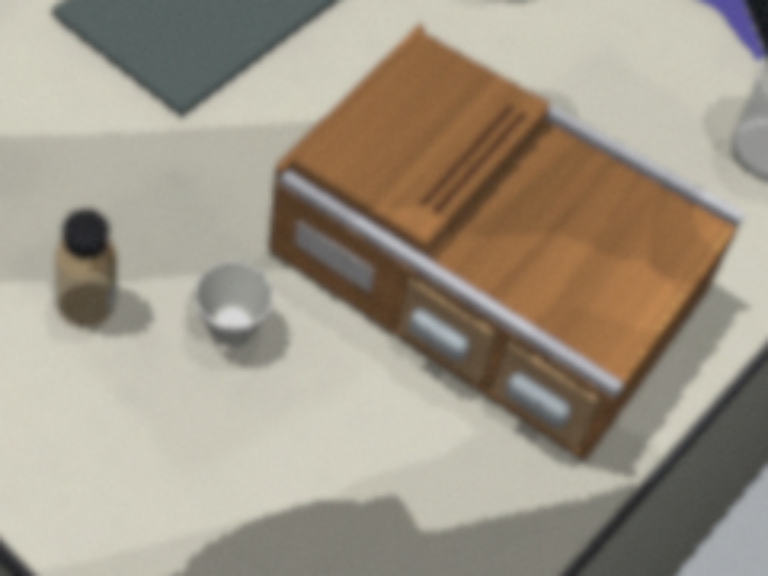

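The picture shows the cover against its end stop at (350,100) and both drawers flush at (440,335) and (540,398). The bottle at (85,265) and crucible at (235,305) stand where they were.

```bash
python3 -c "
from rig import bot
print(bot.sign_off())"
```

```text
the job is handed in; nothing more can be done
None
```

The job is handed in with both drawers pushed home and then the cover slid to its stop; the last picture shows the chest shut and the bottle and crucible unmoved, but the vials are hidden under the cover and the verdict was not reported back.

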